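# Sort the bench oddments into their trays and rest the torch

### The job

Sort the loose things on the front of the bench to where their kind belongs: the copper elbow, the battery and the marker each lying flat in the grey tray that already holds one of the same kind, and the torch laid lengthwise up the middle of the sloping plywood rest, either end up, its lower end resting against the ledge. Leave the brown sanding block where it lies.

Things in the scene. Friction and masses are not known exactly. Their poses are not given: they have to be found in the camera images.
- elbow: Loose copper pipe elbow lying flat, a 90 degree bend of 22 mm tube, 51 x 51 x 22 mm high. Origin: centre of that 51 mm square on its underside, z up. Its two arms run to +x and +y, the outer corner of the bend is at (-18, -18). Best gripped across the bend along the (1, 1) diagonal, where it is 41 mm wide, mid (-3.5, -3.5): outer bend against both arm ends (the inside of the bend acts as filled straight across).
- battery: Loose round battery cell lying on its side, 50 mm long, 15 mm across; may roll. Origin: on its underside at mid-length while it lies as at the start; own y along its length. Grip it across, with the closing line along its own x.
- marker_pen: Loose felt marker, black and white, lying flat, 134 mm long, 18 mm across; does not roll. Origin: mid-length on its underside, z up; own y along its length.
- the_torch: Loose black hand torch lying flat, 126 mm long, up to 38 mm across (for gripping it behaves as a bar 38 x 126 x 38 mm); does not roll. Origin: mid-length on its underside, z up; own y along its length.
- sander: Loose brown sanding block lying flat among the other things, 64 x 96 x 24 mm high; it is to stay where it lies. Origin: centre of its underside, z up; own y along its length.
- tray_elbow: Low open grey steel tray, fixed, one of three alike: 105 (own x) x 160 (own y) mm, inside 99 x 154; rim 26 mm, floor 4 mm above the bench. Origin: centre of the underside; z up, x roughly away from the robot. Known by what is fixed in it: an elbow 46 mm to +y, 20 mm to +x of the centre; the -y half is free.
- tray_battery: Low open grey steel tray, fixed, one of three alike: 105 (own x) x 160 (own y) mm, inside 99 x 154; rim 26 mm, floor 4 mm above the bench. Origin: centre of the underside; z up, x roughly away from the robot. Known by what is fixed in it: a battery along y by the far wall (36 mm to +x, 35 mm to +y of the centre); the near half is free.
- tray_marker: Low open grey steel tray, fixed, one of three alike: 105 (own x) x 160 (own y) mm, inside 99 x 154; rim 26 mm, floor 4 mm above the bench. Origin: centre of the underside; z up, x roughly away from the robot. Known by what is fixed in it: a marker along y by the far wall (36 mm to +x of the centre); the near half is free.
- rest_face: Sloping face of the plywood torch rest (fixed): 130 mm up the slope, 100 wide, inclined 22 degrees, rising away from the robot; a dark ledge 16 mm high along its lower, near edge, no side rails. Origin: mid lower edge, where face meets ledge, 18 mm above the bench; own x up the slope, y along the ledge, z square out of the face. A torch against the ledge has its mid-length at x = 63 mm.

How it is judged:
By the outcome, as a careful person would: the job done as asked, in the order asked, and still so for the second after the job is handed in, with the robot touching nothing.
It also fails if it takes over 128 s, if anything falls off the work surface, if the arm or the gripper's body presses on something with over 40 N, if the wrist force passes 120 N, or if a joint passes its speed limit or range.

### The arm

A 6-joint arm with a two-finger parallel gripper is mounted at the origin on a cart in front of the work surface, level with it; the furniture and walls round the work are solid. World frame = base frame: x ahead of the robot, y to its left, z up, the work surface at z = 0. Lengths are in m, angles in degrees, forces in N, time in s.
With the tool pointing down it reaches from about 0.375 to 0.9 m from the base axis. Payload 3.1 kg.
Tool frame: the origin (TCP) lies at the very end of the fingers, on their centre line; the grasp point (between the pads) lies 19 mm behind it; z points along the fingers, y is the line along which they close (so a half turn about z gives the same grasp; the last joint's range is limited). The gripper opens to 87 mm and grips with 3 to 60 N. Pads are 19 mm wide; open, the fingers measure 117 mm over their backs; the gripper's body (75 mm by 190 mm) begins 51 mm behind the grasp point.
Start: joints at [-86.431, 30.224, 82.088, -0, 67.689, -10.227], TCP at [0.149, -0.607, 0.223] pointing down, gripper open.
Joint ranges: [-176.69, 176.69], [-43.24, 126.21], [12.49, 139.97], [-82, 262], [0, 151.66], [-163.58, 163.58]. Speed limits (degrees/s): [159.86, 159.86, 180, 180, 180, 180].

### API

Orientations are given as a 3x3 rotation matrix whose columns are the frame's x, y, z axes.
In Python, from rig import bot, imaging gives the robot as it stands.
- The arm moves only by the tool drive_tool, never from a script. Its argument "deltas" is text: rows parted by semicolons, each of 5 numbers parted by spaces: the finger opening in mm, from 0 to 87, then the shift along the world's x, y, z in mm, then the turn about the world's z in rad. In form: jaw dx dy dz twist; .... A call has 1 to 12 rows; each row is the pose to reach, as a shift and turn from the pose commanded when the call began; what a row does not reach only later rows make up. A row lasts 1/10 s, in which the tool goes at most 50 mm and 8.59 degrees, less where a joint would pass 70% of its speed; a pose out of reach is approached as far as the arm can. A call with a gripper value outside its range is refused whole. The fingers move at their own pace and stop on an object; the grip force is fixed at half the most. Time passes only in rows, so rows that repeat a pose let the fingers close. It gives the time, the measured TCP pose, the force, the opening and the grip force at its end, in the units of the state.
- bot.read_state(): the state, without advancing time (a new reading comes with each control period).
- imaging.capture(name): name is "scene" or "top"; returns the picture (400x640x3 uint8, red, green, blue); there is no depth.
- imaging.camera_model(name): a dict with "fx", "fy", "cx", "cy" (pixels), "dist" ([k1, k2, p1, p2, k3] as OpenCV has them; the pictures are not rectified), "T" (4x4, takes a point from camera to world coordinates). Camera axes: x right, y down, z forward; pixel columns grow to the right and rows downward; lengths in m; the calibration is good to about 2 mm. A picture is of the moment at which its call begins. camera_model takes no time and is no camera call.
- bot.hand_in(): hands the job in; it is judged then, once.
The state is a dict: "time_s": time; "joint_positions": joint angles; "qvel": joint speeds; "tau": joint torques, N m; "position": TCP position; "tcp_rot": TCP orientation; "force": force on the tool from outside, world axes, zero at the start; "moment": the same for the moment, N m; "opening": opening from 0.0 (shut) to 1.0 (fully open); "grasp_force": force on a finger pad.
Only numpy, scipy, OpenCV 4.12 (cv2) and the standard library are available. Lean on these libraries where they do the work, as an engineer would, in place of code of your own. Each camera call takes 0.05 s, during which the arm holds its last target. There are 200 camera calls.

## Working session

There is one attempt and no reset: what is moved stays moved. The work goes in short steps, Python scripts to look and compute and a tool call to move; the robot and the scene stay as the last step left them, time stands still between calls to the robot, and variables do not carry over. Pictures are saved under pics/ and viewed, at most 14 in all, crops included, and the job is handed in when it is done.

Besides the shell and the picture viewer there is one more tool, called after "Call:" as name(argument=value, ...) on one line, values as JSON. drive_tool: Moves the arm, as the interface text tells. Its arguments: {"type":"object","properties":{"deltas":{"type":"string"}},"required":["deltas"]}

```bash
mkdir -p pics; ls; python3 - <<'E'
from rig import bot, imaging
import cv2
for n in("scene","top"):
    cv2.imwrite(f"pics/{n}0.png",imaging.capture(n)[:,:,::-1])
    m=imaging.camera_model(n);print({k:(v.round(3).tolist() if hasattr(v,'round') else v) for k,v in m.items()})
print(bot.read_state())
E
```

```text
pics
{'fx': 514.2114420612841, 'fy': 514.2114420612841, 'cx': 316.533352367239, 'cy': 208.26970429633903, 'dist': [-0.107, 0.0, 0.0, 0.0, 0.0], 'T': [[-0.686, -0.5, 0.528, -0.301], [-0.727, 0.457, -0.513, 0.726], [0.015, -0.736, -0.677, 1.061], [0.0, 0.0, 0.0, 1.0]]}
{'fx': 397.8435212311708, 'fy': 397.8435212311708, 'cx': 321.6194807141136, 'cy': 200.1105289639186, 'dist': [-0.043, 0.0, 0.0, 0.0, 0.0], 'T': [[0.009, -0.986, 0.169, 0.326], [-1.0, -0.009, 0.001, -0.058], [0.001, -0.169, -0.986, 1.077], [0.0, 0.0, 0.0, 1.0]]}
{'time_s': 0.1, 'joint_positions': array([-8.64292214e+01,  3.02736200e+01,  8.21502432e+01, -2.50825540e-03,
        6.76867584e+01, -1.02267201e+01]), 'qvel': array([-0.13072202, -0.24590755, -0.12014619, -0.02044621, -0.00183945,
       -0.11105799]), 'tau': array([ 1.25724919e-04, -4.40984881e+01, -1.77150822e+01,  6.34252816e-02,
        5.34327643e-02, -4.76688001e-05]), 'position': array([ 0.14903774, -0.60629188,  0.22166302]), 'tcp_rot': array([[ 9.71140743e-01,  2.38507087e-01, -1.60668269e-04],
       [ 2.38506949e-01, -9.71138884e-01,  1.92443950e-03],
       [ 3.02961257e-04, -1.90722211e-03, -9.99998135e-01]]), 'force': array([-0.13046974, -0.58465269, -0.3295045 ]), 'moment': array([ 0.00399822,  0.02131408, -0.02796576]), 'grasp_force': 0.0, 'opening': 1.0004609576456296}
```

View pics/scene0.png

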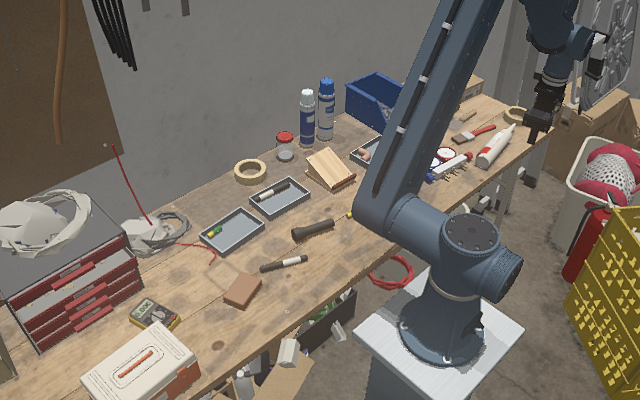

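View pics/top0.png

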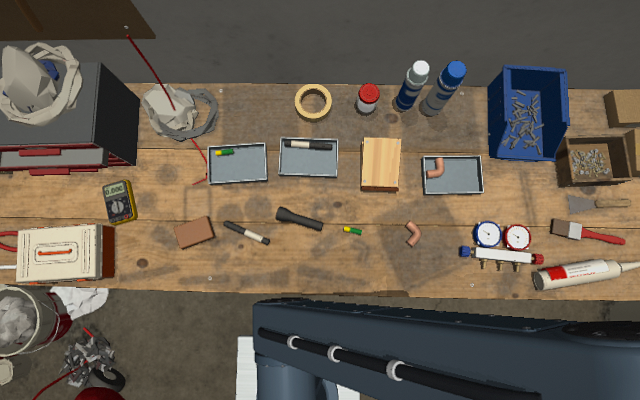

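Top view: elbow (412,233), battery (352,230), marker (246,232), torch (299,218), sander (194,232); trays at (238,163) battery, (309,157) marker, (453,174) elbow; rest (381,165).

```bash
cat > h.py <<'E'
import cv2, numpy as np
from rig import bot, imaging
def ray(n,uv):
    m=imaging.camera_model(n);T=np.array(m["T"]);K=np.array([[m["fx"],0,m["cx"]],[0,m["fy"],m["cy"]],[0,0,1]])
    p=cv2.undistortPoints(np.array(uv,float).reshape(-1,1,2),K,np.array(m["dist"]))[:,0]
    return T[:3,3],np.c_[p,np.ones(len(p))]@T[:3,:3].T
def plane(n,uv,z):
    o,d=ray(n,uv);return o+d*((z-o[2])/d[:,2])[:,None]
E
python3 - <<'E'
from h import *
im=cv2.imread("pics/top0.png")
cv2.imwrite("pics/c1.png",cv2.resize(im[190:260,165:435],None,fx=2.95,fy=2.95,interpolation=cv2.INTER_CUBIC))
cv2.imwrite("pics/c2.png",cv2.resize(im[130:205,200:490],None,fx=2.75,fy=2.75,interpolation=cv2.INTER_CUBIC))
hsv=cv2.cvtColor(im,cv2.COLOR_BGR2HSV)
for uv in [(412,228),(406,242),(283,211),(300,218),(225,224),(240,231),(260,240),(348,229),(357,231),(194,232),(330,225),(230,170),(375,165)]:print(uv,hsv[uv[1],uv[0]])
E
```

```text
(412, 228) [ 11 110 181]
(406, 242) [14 93 52]
(283, 211) [17 25 72]
(300, 218) [17 25 72]
(225, 224) [19 31 65]
(240, 231) [15 24 64]
(260, 240) [ 20  43 217]
(348, 229) [ 29 255 236]
(357, 231) [ 65 188 129]
(194, 232) [ 12 123 156]
(330, 225) [ 16 109 164]
(230, 170) [ 92  22 149]
(375, 165) [ 17 120 213]
```

View pics/c1.png

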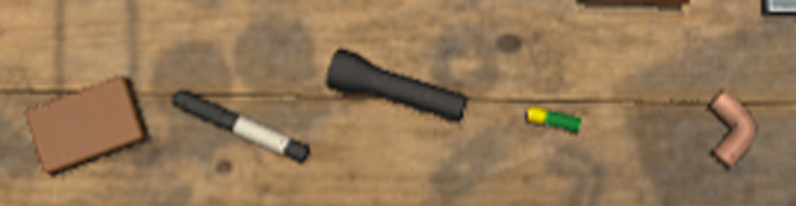

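View pics/c2.png

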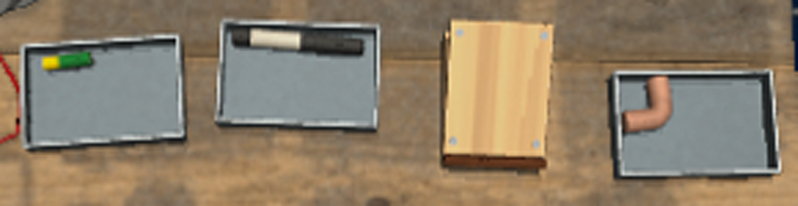

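```bash
python3 - <<'E'
from h import *
np.set_printoptions(precision=1,suppress=True)
c1=lambda p:(np.array(p)+.5)/2.95+[165,190]-.5
c2=lambda p:(np.array(p)+.5)/2.75+[200,130]-.5
P=lambda f,p,z:1000*plane("top",f(p),z/1000)[:,:2]
def line(n,p,z):
    w=P(c1,p,z);d=w[1]-w[0];print(n,"mid",w.mean(0),"len",np.hypot(*d),"dir",np.degrees(np.arctan2(d[1],d[0])))
e=P(c1,[(715.5,98),(722.5,161),(757,128)],11);print("elbow ends",e[0],e[1],"bend",e[2])
line("batt",[(526,115),(580,125)],7.5);line("marker",[(173,96),(308,155)],9);line("torch",[(331,69),(465,107)],19)
print("sander",P(c1,[(25,111),(126,76),(147,137),(50,174)],24).ravel())
for n,c in dict(B=[(22,45),(180,37),(186,137),(27,149)],M=[(222,19),(381,24),(378,131),(217,125)],E=[(613,72),(773,70),(779,172),(617,178)]).items():
    w=P(c2,c,26);d=w[0]+w[3]-w[1]-w[2];print(n,w.mean(0),"y-dir",np.degrees(np.arctan2(d[1],d[0])),"size",np.hypot(*d)/2)
print("rest top",P(c2,[(450,19),(552,24)],66.7),"low at ledge top",P(c2,[(443,156),(547,157)],30))
print("fixed elbow",P(c2,[(659,78),(626,122),(658,118)],15).ravel())
E
```

```text
elbow ends [ 448.8 -288.5] [ 391.4 -293.4] bend [ 421.6 -325.8]
batt mid [ 427.7 -139.9] len 50.07757863162839 dir -100.03796220572563
marker mid [420.  145.5] len 136.25184579747452 dir -112.70923510761664
torch mid [454.5   1.7] len 126.77455085470028 dir -105.351947129995
sander [429.5 338.8 462.4 248.5 407.3 226.3 373.1 312.2]
B [607.3 174. ] y-dir 94.13337798054853 size 157.95070771422655
M [626.6 -20.3] y-dir 88.47630342230049 size 159.2188963781626
E [ 581.3 -413.6] y-dir 92.06963549080102 size 161.4758615288124
rest top [[ 671.5 -166.2]
 [ 667.6 -264.7]] low at ledge top [[ 544.1 -161.9]
 [ 544.1 -263.8]]
fixed elbow [ 629.6 -382.1  583.7 -346.9  588.2 -379.3]
```

```bash
python3 - <<'E'
from h import *
np.set_printoptions(precision=0,suppress=True)
for z in(0,.1,.2):print(z,1000*plane("top",[(489,148),(499,159),(558,160),(503,67),(370,103),(405,108)],z)[:,:2].round(3).tolist())
a=cv2.imread("pics/scene0.png")[70:210,230:400];b=cv2.imread("pics/top0.png")[55:205,400:580]
a=cv2.resize(a,(480,395));b=cv2.resize(b,(474,395))
cv2.imwrite("pics/c3.png",cv2.resize(np.hstack([a,b]),(796,330)))
E
```

```text
0 [[0.665, -0.53], [0.633, -0.557], [0.633, -0.728], [0.916, -0.59], [0.796, -0.194], [0.782, -0.294], [0.665, -0.53], [0.633, -0.557], [0.633, -0.728], [0.916, -0.59], [0.796, -0.194], [0.782, -0.294], [0.665, -0.53], [0.633, -0.557], [0.633, -0.728], [0.916, -0.59], [0.796, -0.194], [0.782, -0.294], [0.665, -0.53], [0.633, -0.557], [0.633, -0.728], [0.916, -0.59], [0.796, -0.194], [0.782, -0.294], [0.665, -0.53], [0.633, -0.557], [0.633, -0.728], [0.916, -0.59], [0.796, -0.194], [0.782, -0.294], [0.665, -0.53], [0.633, -0.557], [0.633, -0.728], [0.916, -0.59], [0.796, -0.194], [0.782, -0.294], [0.665, -0.53], [0.633, -0.557], [0.633, -0.728], [0.916, -0.59], [0.796, -0.194], [0.782, -0.294], [0.665, -0.53], [0.633, -0.557], [0.633, -0.728], [0.916, -0.59], [0.796, -0.194], [0.782, -0.294], [0.665, -0.53], [0.633, -0.557], [0.633, -0.728], [0.916, -0.59], [0.796, -0.194], [0.782, -0.294], [0.665, -0.53], [0.633, -0.557], [0.633, -0.728], [0.916, -0.59], [0.796, -0.194], [0.782, -0.294], [0.665, -0.53], [0.633, -0.557], [0.633, -0.728], [0.916, -0.59], [0.796, -0.194], [0.782, -0.294
[... 28230 characters left out ...]
, -0.443], [0.576, -0.464], [0.576, -0.604], [0.806, -0.491], [0.708, -0.168], [0.697, -0.25], [0.602, -0.443], [0.576, -0.464], [0.576, -0.604], [0.806, -0.491], [0.708, -0.168], [0.697, -0.25], [0.602, -0.443], [0.576, -0.464], [0.576, -0.604], [0.806, -0.491], [0.708, -0.168], [0.697, -0.25], [0.602, -0.443], [0.576, -0.464], [0.576, -0.604], [0.806, -0.491], [0.708, -0.168], [0.697, -0.25], [0.602, -0.443], [0.576, -0.464], [0.576, -0.604], [0.806, -0.491], [0.708, -0.168], [0.697, -0.25], [0.602, -0.443], [0.576, -0.464], [0.576, -0.604], [0.806, -0.491], [0.708, -0.168], [0.697, -0.25], [0.602, -0.443], [0.576, -0.464], [0.576, -0.604], [0.806, -0.491], [0.708, -0.168], [0.697, -0.25]]
```

View pics/c3.png

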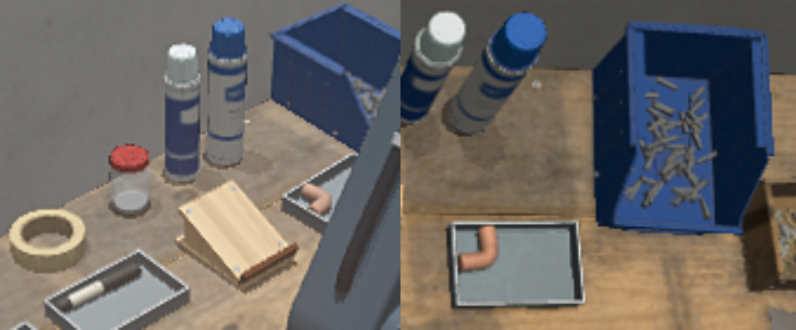

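Call:
drive_tool(deltas="87 34 38 0 -0.02;87 68 76 0 -0.04;87 102 114 0 -0.06;87 136 152 0 -0.08;87 170 190 0 -0.1;87 204 228 0 -0.13;87 238 266 -20 -0.15;87 272 303 -60 -0.171;87 272 303 -100 -0.171;87 272 303 -140 -0.171;87 272 303 -140 -0.171")

```text
time_s: 1.2
position: [0.4178, -0.299, 0.0762]
tcp_rot: [[0.997, 0.072, -0.011], [0.072, -0.997, 0.012], [-0.01, -0.013, -1.0]]
force: [-1.9, 1.1, 0.1]
opening: 1.001
grasp_force: 0.0
```

Call:
drive_tool(deltas="87 0 0 -25 0;87 0 0 -50 0;87 0 0 -65 0;87 0 0 -65 0;87 0 0 -65 0;87 0 0 -65 0")

```text
time_s: 1.8
position: [0.4218, -0.3052, 0.0194]
tcp_rot: [[0.998, 0.069, 0.002], [0.069, -0.998, -0.003], [0.002, 0.003, -1.0]]
force: [-0.0, -0.8, 0.6]
opening: 1.003
grasp_force: 0.0
```

Call:
drive_tool(deltas="87 0 1 -12 0;87 0 1 -12 0;30 0 1 -12 0;30 0 1 -12 0;30 0 1 -12 0;30 0 1 -12 0;30 0 1 -12 0;30 0 1 -12 0;30 0 1 -12 0;30 0 1 -12 0")

```text
time_s: 2.8
position: [0.4211, -0.3029, 0.0056]
tcp_rot: [[0.998, 0.07, 0.0], [0.07, -0.998, 0.0], [0.0, -0.0, -1.0]]
force: [0.6, 0.9, 0.6]
opening: 0.459
grasp_force: 30.0
```

Call:
drive_tool(deltas="30 0 0 35 0;30 0 0 70 0;30 35 -30 80 0;30 75 -65 80 0;30 115 -100 80 0;30 145 -127 80 0;30 161 -141 80 -0.03;30 161 -141 80 -0.03;30 161 -141 80 -0.03;30 161 -141 50 -0.03;30 161 -141 25 -0.03;30 161 -141 25 -0.03")

```text
time_s: 4.0
position: [0.5779, -0.4397, 0.0262]
tcp_rot: [[0.999, 0.04, -0.008], [0.04, -0.999, 0.009], [-0.008, -0.009, -1.0]]
force: [-0.6, 0.9, -0.7]
opening: 0.454
grasp_force: 30.0
```

Call:
drive_tool(deltas="30 0 0 -10 0;30 0 0 -19 0;30 0 0 -19 0;30 0 0 -19 0")

```text
time_s: 4.4
position: [0.5822, -0.4441, 0.0121]
tcp_rot: [[0.999, 0.04, 0.0], [0.04, -0.999, -0.0], [0.0, 0.0, -1.0]]
force: [-0.4, -0.8, -0.1]
opening: 0.455
grasp_force: 30.0
```

Call:
drive_tool(deltas="30 0 0 -2 0;54 0 0 -2 0;54 0 0 -2 0;54 0 0 -2 0;54 0 0 -2 0;54 0 0 30 0;54 0 0 80 0;54 0 0 120 0")

```text
time_s: 5.2
position: [0.5823, -0.4442, 0.1334]
tcp_rot: [[0.999, 0.04, 0.001], [0.04, -0.999, -0.001], [0.001, 0.001, -1.0]]
force: [0.4, -0.7, 0.2]
opening: 0.617
grasp_force: 0.0
```

Call:
drive_tool(deltas="54 -15 30 0 0.14;54 -30 60 0 0.28;54 -45 90 0 0.42;54 -60 120 0 0.56;54 -75 150 0 0.7;54 -90 180 0 0.84;54 -105 210 0 0.98;54 -120 240 0 1.12;54 -137 270 0 1.25;54 -154 304 -15 1.356;54 -154 304 -60 1.356;54 -154 304 -60 1.356")

```text
time_s: 6.4
position: [0.4247, -0.1373, 0.0675]
tcp_rot: [[0.173, 0.985, -0.01], [0.985, -0.173, 0.006], [0.004, -0.011, -1.0]]
force: [-0.1, 0.3, -0.0]
opening: 0.621
grasp_force: 0.0
```

```bash
python3 - <<'E'
from h import *
im=imaging.capture("top")[:,:,::-1];cv2.imwrite("pics/c4.png",cv2.resize(im[130:260,300:500],None,fx=3.5,fy=3.5,interpolation=cv2.INTER_CUBIC))
s=bot.read_state();print(s["position"],s["tcp_rot"][:,1],s["opening"])
E
```

```text
[ 0.42673103 -0.1389323   0.06976508] [ 0.98476308 -0.17380569 -0.00576638] 0.6185136929622784
```

View pics/c4.png

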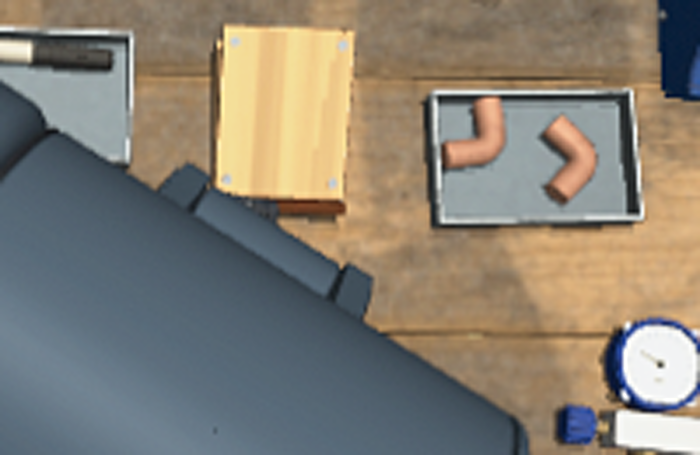

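The elbow lies flat in its tray, at (570,160) in the crop. Next is the battery.

Call:
drive_tool(deltas="54 0 0 -30 0;54 0 0 -55 0;54 0 0 -67 0;54 0 0 -67 0;54 0 0 -67 0;0 0 0 -67 0;0 0 0 -67 0;0 0 0 -67 0;0 0 0 -67 0;0 0 0 -67 0;0 0 0 -67 0;0 0 0 -67 0")

```text
time_s: 7.65
position: [0.4281, -0.1399, 0.0046]
tcp_rot: [[0.174, 0.985, 0.0], [0.985, -0.174, -0.0], [0.0, 0.0, -1.0]]
force: [0.8, 1.0, 1.8]
opening: 0.183
grasp_force: 30.0
```

Call:
drive_tool(deltas="0 0 0 40 0;0 0 0 80 0;0 20 40 90 0.03;0 42 80 90 0.06;0 63 120 90 0.1;0 84 160 90 0.13;0 105 200 90 0.17;0 125 240 90 0.21;0 145 280 90 0.246;0 162 313 90 0.246;0 162 313 60 0.246;0 162 313 60 0.246")

```text
time_s: 8.85
position: [0.5869, 0.1739, 0.0612]
tcp_rot: [[-0.073, 0.997, -0.008], [0.997, 0.073, -0.001], [-0.0, -0.008, -1.0]]
force: [-0.9, -0.4, -0.7]
opening: 0.183
grasp_force: 30.0
```

Call:
drive_tool(deltas="0 0 0 -30 0;0 0 0 -54 0;0 0 0 -54 0;0 0 0 -54 0;0 0 0 -54 0")

```text
time_s: 9.35
position: [0.5906, 0.1727, 0.0119]
tcp_rot: [[-0.07, 0.998, 0.001], [0.998, 0.07, 0.0], [0.0, 0.001, -1.0]]
force: [0.7, -0.2, -0.8]
opening: 0.184
grasp_force: 30.0
```

Call:
drive_tool(deltas="0 0 0 -3 0;0 0 0 -3 0;24 0 0 -3 0;24 0 0 -3 0;24 0 0 -3 0;24 0 0 40 0;24 0 0 85 0;50 -45 -7 85 -0.1;50 -90 -15 85 -0.22;50 -135 -21 85 -0.35;50 -171 -27 85 -0.468;50 -171 -27 50 -0.468")

```text
time_s: 10.55
position: [0.4144, 0.146, 0.0633]
tcp_rot: [[0.388, 0.922, -0.0], [0.922, -0.388, -0.0], [-0.0, -0.0, -1.0]]
force: [0.3, 0.8, 0.0]
opening: 0.553
grasp_force: 0.0
```

Call:
drive_tool(deltas="50 0 0 -25 0;50 0 0 -40 0;50 0 0 -40 0;50 0 0 -40 0")

```text
time_s: 10.95
position: [0.4192, 0.1461, 0.0206]
tcp_rot: [[0.387, 0.922, -0.0], [0.922, -0.387, -0.0], [-0.0, -0.0, -1.0]]
force: [-0.1, -0.3, -0.2]
opening: 0.576
grasp_force: 0.0
```

```bash
python3 - <<'E'
from h import *
im=imaging.capture("top")[:,:,::-1];im2=imaging.capture("scene")[:,:,::-1]
cv2.imwrite("pics/c5.png",np.hstack([cv2.resize(im[130:260,180:330],(461,400)),cv2.resize(im2[190:320,190:300],(338,400))]))
E
```

```text
(no output)
```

View pics/c5.png

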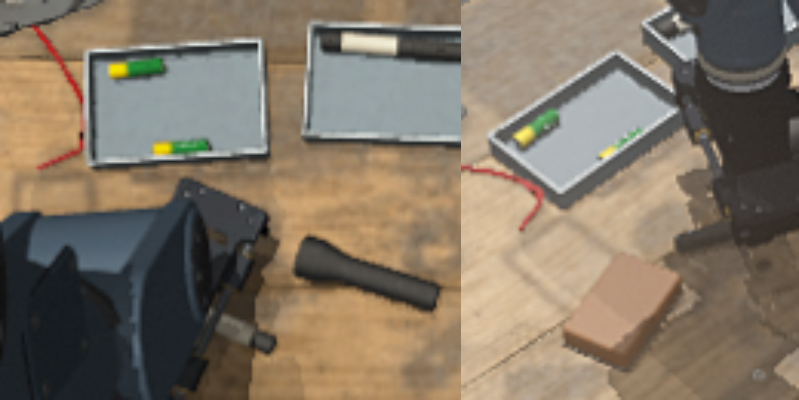

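The battery lies flat in its tray, against the near wall at (182,148) in the crop. The jaws straddle the marker.

Call:
drive_tool(deltas="50 0 0 -14 0;50 0 0 -14 0;50 0 0 -14 0;0 0 0 -14 0;0 0 0 -14 0;0 0 0 -14 0;0 0 0 -14 0;0 0 0 -14 0;0 0 0 -14 0;0 0 0 -14 0;0 0 0 -14 0")

```text
time_s: 12.15
position: [0.4192, 0.1461, 0.0066]
tcp_rot: [[0.387, 0.922, 0.0], [0.922, -0.387, 0.0], [0.0, 0.0, -1.0]]
force: [0.1, -0.5, 2.2]
opening: 0.208
grasp_force: 30.0
```

Call:
drive_tool(deltas="0 0 0 40 0;0 0 0 80 0;0 30 -26 90 0.06;0 62 -54 90 0.12;0 94 -82 90 0.18;0 126 -110 90 0.25;0 158 -138 90 0.31;0 191 -166 90 0.372;0 191 -166 90 0.372;0 191 -166 90 0.372;0 191 -166 60 0.372;0 191 -166 40 0.372")

```text
time_s: 13.35
position: [0.6078, -0.0186, 0.0455]
tcp_rot: [[0.024, 1.0, -0.003], [1.0, -0.024, 0.001], [0.001, -0.003, -1.0]]
force: [-1.2, 0.2, 0.8]
opening: 0.21
grasp_force: 30.0
```

Call:
drive_tool(deltas="0 0 0 -20 0;0 0 0 -34 0;0 0 0 -34 0;0 0 0 -34 0;0 0 0 -34 0")

```text
time_s: 13.85
position: [0.6101, -0.0196, 0.0131]
tcp_rot: [[0.025, 1.0, 0.0], [1.0, -0.025, -0.0], [-0.0, 0.0, -1.0]]
force: [-0.2, 1.0, -0.7]
opening: 0.206
grasp_force: 30.0
```

Call:
drive_tool(deltas="0 0 0 -2 0;0 0 0 -2 0;28 0 0 -2 0;28 0 0 -2 0;28 0 0 -2 0;28 0 0 40 0;28 0 0 85 0;70 -40 5 95 -0.08;70 -80 10 95 -0.16;70 -120 16 95 -0.244;70 -156 21 95 -0.244;70 -156 21 60 -0.244")

```text
time_s: 15.05
position: [0.45, 0.0022, 0.0753]
tcp_rot: [[0.265, 0.964, 0.0], [0.964, -0.265, -0.0], [-0.0, 0.001, -1.0]]
force: [0.7, -1.0, -1.2]
opening: 0.688
grasp_force: 0.0
```

Call:
drive_tool(deltas="70 0 0 0 0;70 0 0 -20 0;70 0 0 -20 0")

```text
time_s: 15.35
position: [0.4545, 0.0009, 0.0519]
tcp_rot: [[0.266, 0.964, -0.001], [0.964, -0.266, 0.0], [-0.0, -0.002, -1.0]]
force: [-0.2, 0.5, 0.4]
opening: 0.798
grasp_force: 0.0
```

```bash
python3 - <<'E'
from h import *
im=imaging.capture("top")[:,:,::-1];im2=imaging.capture("scene")[:,:,::-1]
cv2.imwrite("pics/c6.png",np.hstack([cv2.resize(im[130:260,220:370],(461,400)),cv2.resize(im2[150:280,230:340],(338,400))]))
print(bot.read_state()["position"])
E
```

```text
[0.455028   0.00084502 0.05302935]
```

View pics/c6.png

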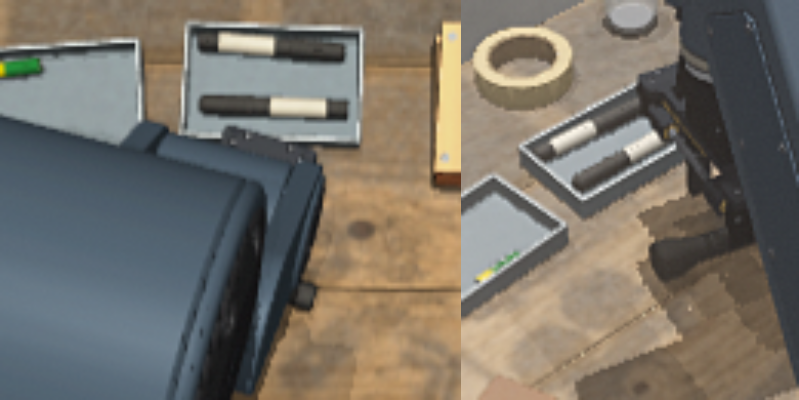

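The marker lies flat in its tray at (275,106) in the crop. Now I grip the torch.

Call:
drive_tool(deltas="70 0 0 -25 0;70 0 0 -43 0;70 0 0 -43 0;70 0 0 -43 0;10 0 0 -43 0;10 0 0 -43 0;10 0 0 -43 0;10 0 0 -43 0;10 0 0 -43 0;10 0 0 -43 0;10 0 0 -43 0;10 0 0 -43 0")

```text
time_s: 16.65
position: [0.4545, 0.001, 0.0098]
tcp_rot: [[0.266, 0.964, 0.001], [0.964, -0.266, -0.0], [0.0, 0.001, -1.0]]
force: [0.4, 0.1, 5.1]
opening: 0.435
grasp_force: 29.8
```

Call:
drive_tool(deltas="10 0 0 40 0;10 0 0 80 0;10 0 0 110 0;10 16 -23 110 -0.14;10 32 -46 110 -0.28;10 48 -69 110 -0.42;10 64 -92 110 -0.56;10 80 -115 110 -0.7;10 96 -138 110 -0.84;10 112 -161 110 -0.98;10 128 -184 110 -1.12;10 140 -202 110 -1.24")

```text
time_s: 17.85
position: [0.5941, -0.2021, 0.1184]
tcp_rot: [[0.998, 0.056, -0.002], [0.056, -0.998, 0.001], [-0.002, -0.001, -1.0]]
force: [0.2, 0.7, -1.7]
opening: 0.434
grasp_force: 29.8
```

Call:
drive_tool(deltas="10 10 -13 0 -0.083;10 10 -13 0 -0.083;10 10 -13 0 -0.083;10 10 -13 0 -0.083")

```text
time_s: 18.25
position: [0.6025, -0.2125, 0.1188]
tcp_rot: [[1.0, -0.019, -0.003], [-0.019, -1.0, 0.002], [-0.003, -0.002, -1.0]]
force: [-0.2, 0.1, -2.4]
opening: 0.433
grasp_force: 29.8
```

```bash
python3 - <<'E'
from h import *
im=imaging.capture("top")[:,:,::-1];im2=imaging.capture("scene")[:,:,::-1]
cv2.imwrite("pics/c7.png",np.hstack([cv2.resize(im[100:230,320:470],(461,400)),cv2.resize(im2[120:250,290:400],(338,400))]))
E
```

```text
(no output)
```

View pics/c7.png

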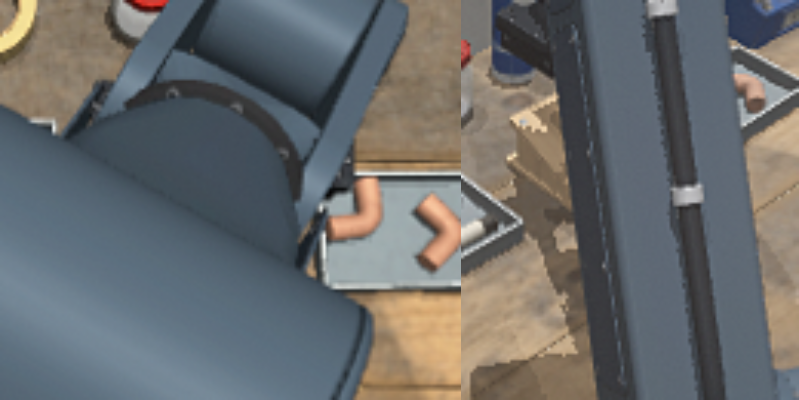

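The arm hides the torch in both views, so I go by force.

Call:
drive_tool(deltas="10 0 0 -20 0;10 0 0 -34 0;10 0 0 -34 0;10 0 0 -36 0;10 0 0 -38 0;10 0 0 -40 0;10 0 0 -40 0")

```text
time_s: 19.05
position: [0.6041, -0.214, 0.0797]
tcp_rot: [[1.0, -0.021, 0.0], [-0.021, -1.0, -0.0], [0.0, 0.0, -1.0]]
force: [-0.6, -0.5, -1.5]
opening: 0.438
grasp_force: 29.8
```

Call:
drive_tool(deltas="10 0 0 -2 0;10 0 0 -4 0;10 0 0 -6 0;10 0 0 -6 0")

```text
time_s: 19.45
position: [0.604, -0.2145, 0.0739]
tcp_rot: [[1.0, -0.021, 0.0], [-0.021, -1.0, -0.001], [0.0, 0.001, -1.0]]
force: [-1.8, -1.2, 0.9]
opening: 0.438
grasp_force: 29.9
```

Call:
drive_tool(deltas="10 0 0 -2 0;10 0 0 -4 0;10 0 0 -6 0;10 0 0 -8 0;10 0 0 -8 0")

```text
time_s: 19.95
position: [0.6029, -0.2142, 0.0654]
tcp_rot: [[1.0, -0.021, -0.002], [-0.021, -1.0, 0.0], [-0.002, -0.0, -1.0]]
force: [-4.3, -1.6, 2.4]
opening: 0.431
grasp_force: 30.0
```

Call:
drive_tool(deltas="10 0 0 -2 0;10 0 0 -4 0;10 0 0 -6 0;10 0 0 -8 0;10 0 0 -8 0")

```text
time_s: 20.45
position: [0.603, -0.2138, 0.0572]
tcp_rot: [[1.0, -0.021, -0.002], [-0.021, -1.0, 0.001], [-0.002, -0.001, -1.0]]
force: [-4.0, -0.5, 2.1]
opening: 0.436
grasp_force: 30.0
```

Call:
drive_tool(deltas="10 0 0 -1 0;10 0 0 -2 0;10 0 0 -3 0;10 0 0 -3 0")

```text
time_s: 20.85
position: [0.6034, -0.2136, 0.0543]
tcp_rot: [[1.0, -0.021, -0.001], [-0.021, -1.0, 0.001], [-0.001, -0.001, -1.0]]
force: [-3.9, -0.3, 1.5]
opening: 0.437
grasp_force: 30.0
```

Call:
drive_tool(deltas="10 0 0 -1 0;10 0 0 -2 0;10 0 0 -3 0;10 0 0 -3 0")

```text
time_s: 21.25
position: [0.6038, -0.2136, 0.0513]
tcp_rot: [[1.0, -0.021, -0.001], [-0.021, -1.0, 0.001], [-0.001, -0.0, -1.0]]
force: [-4.5, -0.3, 1.5]
opening: 0.433
grasp_force: 30.0
```

Call:
drive_tool(deltas="10 0 0 -1 0;10 0 0 -2 0;10 0 0 -2 0")

```text
time_s: 21.55
position: [0.604, -0.2136, 0.0501]
tcp_rot: [[1.0, -0.021, -0.0], [-0.021, -1.0, 0.0], [-0.0, -0.0, -1.0]]
force: [-5.2, 0.1, 5.8]
opening: 0.432
grasp_force: 30.0
```

Call:
drive_tool(deltas="10 0 0 -1 0;10 0 0 -2 0;10 0 0 -2 0")

```text
time_s: 21.85
position: [0.6041, -0.2136, 0.05]
tcp_rot: [[1.0, -0.021, 0.0], [-0.021, -1.0, -0.0], [0.0, 0.0, -1.0]]
force: [-8.5, 1.6, 15.4]
opening: 0.435
grasp_force: 30.0
```

Call:
drive_tool(deltas="10 0 0 2 0;10 -1 0 1.4 0;10 -2 0 1 0;10 -3 0 0.6 0;10 -3 0 0.6 0")

```text
time_s: 22.35
position: [0.6046, -0.2144, 0.0502]
tcp_rot: [[1.0, -0.021, 0.007], [-0.021, -1.0, -0.002], [0.007, 0.002, -1.0]]
force: [-0.7, 3.0, 9.4]
opening: 0.435
grasp_force: 30.0
```

Call:
drive_tool(deltas="10 -1 0 -0.4 0;10 -2 0 -0.8 0;10 -2 0 -0.8 0")

```text
time_s: 22.65
position: [0.6029, -0.215, 0.0496]
tcp_rot: [[1.0, -0.021, 0.008], [-0.021, -1.0, -0.003], [0.008, 0.003, -1.0]]
force: [0.5, 1.0, 10.2]
opening: 0.435
grasp_force: 30.0
```

Call:
drive_tool(deltas="10 -1 0 -0.4 0;10 -2 0 -0.8 0;10 -2 0 -0.8 0")

```text
time_s: 22.95
position: [0.6013, -0.2153, 0.049]
tcp_rot: [[1.0, -0.022, 0.009], [-0.022, -1.0, -0.003], [0.009, 0.003, -1.0]]
force: [0.6, 0.5, 10.3]
opening: 0.431
grasp_force: 30.0
```

Call:
drive_tool(deltas="10 -1 0 -0.4 0;10 -2 0 -0.8 0;10 -2 0 -0.8 0")

```text
time_s: 23.25
position: [0.6012, -0.2154, 0.0489]
tcp_rot: [[1.0, -0.023, 0.013], [-0.023, -1.0, -0.004], [0.013, 0.004, -1.0]]
force: [3.6, 2.1, 12.0]
opening: 0.433
grasp_force: 30.0
```

Call:
drive_tool(deltas="10 -1 0 -0.4 0;10 -2 0 -0.8 0;10 -2 0 -0.8 0")

```text
time_s: 23.55
position: [0.6012, -0.2156, 0.0489]
tcp_rot: [[1.0, -0.024, 0.018], [-0.023, -1.0, -0.005], [0.018, 0.005, -1.0]]
force: [6.2, 2.4, 13.2]
opening: 0.432
grasp_force: 30.0
```

Call:
drive_tool(deltas="10 -1 0 -0.4 0;10 -2 0 -0.8 0;10 -2 0 -0.8 0")

```text
time_s: 23.85
position: [0.6012, -0.2157, 0.0489]
tcp_rot: [[0.999, -0.024, 0.022], [-0.024, -1.0, -0.006], [0.022, 0.005, -1.0]]
force: [9.0, 4.6, 14.1]
opening: 0.432
grasp_force: 30.0
```

Call:
drive_tool(deltas="10 2 0 1 0;10 4 0 2 0;10 4 0 2 0;48 4 0 2 0;48 4 0 2 0;60 4 0 2 0;60 4 0 2 0;60 4 0 30 0;60 4 0 75 0;60 4 0 120 0;60 4 0 150 0")

```text
time_s: 24.95
position: [0.5961, -0.2145, 0.197]
tcp_rot: [[1.0, -0.021, 0.003], [-0.021, -1.0, -0.002], [0.003, 0.002, -1.0]]
force: [1.0, 0.1, -0.9]
opening: 0.688
grasp_force: 0.0
```

Call:
drive_tool(deltas="60 -30 -35 0 0;60 -60 -70 0 0;60 -90 -105 0 0;60 -120 -140 20 0;60 -150 -175 40 0;60 -180 -210 40 0;60 -210 -245 40 0;60 -240 -280 40 0;60 -270 -315 40 0;60 -300 -350 40 0")

```text
time_s: 25.95
position: [0.2935, -0.565, 0.2337]
tcp_rot: [[1.0, -0.022, 0.0], [-0.022, -1.0, 0.001], [0.0, -0.001, -1.0]]
force: [0.3, -0.3, -0.7]
opening: 0.688
grasp_force: 0.0
```

```bash
python3 - <<'E'
from h import *
im=imaging.capture("top")[:,:,::-1];im2=imaging.capture("scene")[:,:,::-1]
cv2.imwrite("pics/c8.png",np.vstack([cv2.resize(im[130:260,180:490],(660,277)),cv2.resize(im2[130:260,190:400],(446,277)).copy()if 0 else np.hstack([cv2.resize(im2[130:260,190:400],(446,277)),cv2.resize(im[120:200,350:412],(214,277))])]))
print(bot.read_state()["position"])
E
```

```text
[ 0.29060584 -0.56908459  0.23366002]
```

View pics/c8.png

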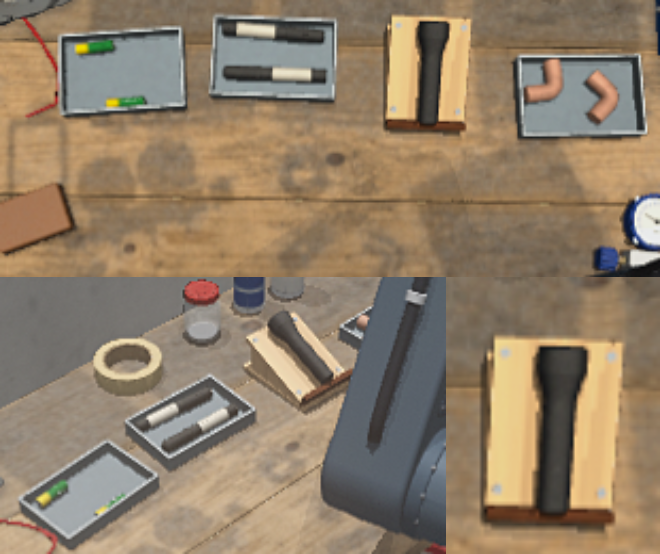

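All four things are where they belong: the torch lies up the middle of the rest with its lower end at the ledge, and the sanding block hasn't moved.

```bash
python3 -c "
from rig import bot
print(bot.hand_in())"
```

```text
the job is handed in; nothing more can be done
None
```

I handed the job in at about 26 s of robot time: the final pictures show the elbow, battery and marker lying flat in their trays, the torch up the middle of the rest against the ledge, and the sanding block where it lay.

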